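Square a carton on the parcel scale and scan its label

TASK

Slide the carton that lies on the parcel scale square and flush into the corner of the scale's two fences. Then take the cordless scanner, aim its window from roughly 10 to 20 cm at the middle of the label on top of that carton and hold it steady in the gripper for about two seconds; afterwards stand it gently upright on its round charging pad again. The carton stays flush in the corner, and the other things on the bench are left where they are.

Things in the scene. Friction and masses are not known exactly. Their poses are not given: they have to be found in the camera images.
- scale: Parcel scale, fixed: aluminium plate 300 (x) x 340 (y) x 12 mm thick with two dark steel fences, 15 mm thick, whose tops are 46 mm above the bench: one along the whole far (+x) edge, inner face at x = +135 mm, one along the right (-y) edge, inner face at y = -155 mm. Near and left edges are open. Origin: centre of the plate's underside, on the bench.
- fence_corner (a point): Inner corner of the two fences, on the top face of the scale's plate (12 mm above the bench). Axes are those of the scale.
- carton: The loose cardboard carton on the scale: 150 (x) x 190 (y) x 60 mm high, about 0.35 kg, with a white label on top. Origin: centre of its underside. At home its x and y axes are parallel to the scale's, so that its +x face is on the far fence and its -y face on the right fence.
- carton_corner (a point): The carton's bottom corner at its +x, -y (75, -95 mm from the carton's origin): the corner that goes into the fence corner.
- carton_label (a point): Middle of the white barcode label on the carton's top face, 60 (x) x 80 (y) mm, at x = -20, y = +30, z = 60 mm in the carton's frame. z axis is the label's normal, upward.
- scanner: Cordless scanner standing on the pad, 194 mm high, 0.35 kg: round foot 76 mm wide, 20 mm thick; handle 34 x 30 mm; white head 85 mm long, 42 mm wide (y, vertical flat sides), 36 mm thick, its axis forward (+x) and 40 degrees down. Head centre 155 mm straight above the origin: grip it there across its width from above. Origin: centre of the foot's underside; x forward, z up.
- scanner_window (a point): Middle of the scanner's window at the lower front end of the head, at x = 34.5, z = 126 mm in the scanner's frame. Its x axis is the viewing line, out of the window, 40 degrees below the scanner's +x axis.
- pad: Round grey charging pad, fixed: flat disc 140 mm diameter, 10 mm thick, with a dark spot in its middle. Origin: centre of underside, on the bench.
- valve: brass ball valve, 85 mm long body, 44 mm diameter, with a flat lever on top (55 mm high overall, lever reaches 75 mm from the middle along its +x). Bystander. Origin: under the middle of the body.
- coupling: plain steel pipe coupling standing on end, 50 mm diameter, 40 mm high. Bystander. Origin: centre of underside.
- small_carton: small cardboard carton 70 x 90 x 45 mm high with its own smaller label on top; not the one to be handled. Bystander. Origin: centre of underside.
- tape_roll: cardboard tape core lying flat, 100 mm diameter, 48 mm high. Bystander. Origin: centre of underside.
- gasket: flat black rubber ring, 90 mm diameter, 8 mm thick. Bystander. Origin: centre of underside.
- marker: marker pen lying along its x axis, 125 mm long, 18 mm thick. Bystander. Origin: on the bench under the middle.
Things that resemble listed ones, but are neither listed nor needed, are in the scene too. What is shaped like the scanner but green is not meant. Leave any turquoise look-alike of the carton alone.

How it is judged:
On the way, in this order (a step that is already met when the one before it is completed fails the run):
1. the carton lies square and flush in the fence corner, at rest: both gaps under 6 mm, within 0.05 rad of square (x of carton_corner in the frame of fence_corner above -0.006 m and y of carton_corner in the frame of fence_corner below 0.006 m and z of carton_corner in the frame of fence_corner below 0.006 m and angle between the x axis of carton and the x axis of scale, either way round below 0.05 rad and linear speed of carton below 0.01 m/s), for 0.2 s.
2. held by the fingers, the scanner looks for 1.2 s within 22 mm of the label's middle, 60 to 260 mm off, under 65 degrees from the label's normal, slower than 25 mm/s and 0.2 rad/s (contact force between the fingers and scanner above 1 N and x of carton_label in the frame of scanner_window between 0.06 and 0.26 m and y of carton_label in the frame of scanner_window between -0.022 and 0.022 m and z of carton_label in the frame of scanner_window between -0.022 and 0.022 m and angle between the x axis of scanner_window and the z axis of carton_label, either way round below 1.134 rad and linear speed of scanner below 0.025 m/s and angular speed of scanner below 0.2 rad/s), for 1.2 s.
At the end, for the whole second after the job is handed in: The carton lies in the fence corner (both gaps under 6 mm, within 0.05 rad of square) and the scanner stands upright (within 0.1 rad) and at rest on the charging pad, its foot's centre within 40 mm of the pad's (x of carton_corner in the frame of fence_corner above -0.006 m and y of carton_corner in the frame of fence_corner below 0.006 m and z of carton_corner in the frame of fence_corner below 0.006 m and angle between the x axis of carton and the x axis of scale, either way round below 0.05 rad and angle between scanner's own z axis and vertical below 0.1 rad and horizontal distance between scanner and pad below 0.04 m and z of scanner in the frame of pad between 0.005 and 0.016 m and linear speed of each of scanner, carton below 0.02 m/s); the robot touches nothing.
It fails at once if a bystander (valve, coupling, small carton, tape core, gasket or marker) is moved more than 30 mm (distance of any of valve, coupling, small_carton, tape_roll, gasket, marker from where it was at the start of the episode above 0.03 m).
It fails at once if the scanner is dropped onto its pad: lands with over 70 N while the fingers do not hold it (contact force between scanner and pad above 70 N and contact force between the fingers and scanner below 1 N).
It also fails if it takes over 72 s, if anything falls off the work surface, if the arm or the gripper's body presses on something with over 40 N, if the wrist force passes 120 N, or if a joint passes its speed limit or range.

ROBOT

A 7-joint arm with a two-finger parallel gripper is mounted at the origin on the work surface. World frame = base frame: x ahead of the robot, y to its left, z up, the work surface at z = 0. Lengths are in m, angles in rad, forces in N, time in s.
With the tool pointing down it reaches from about 0.425 to 0.875 m from the base axis. Payload 4.7 kg.
Tool frame: the origin (TCP) lies on the mounting face of the last link; the fingertips stand 182 mm ahead of it and the grasp point (between the pads) lies 164 mm ahead of it; z points along the fingers, y is the line along which they close (so a half turn about z gives the same grasp; the last joint's range is limited). The gripper opens to 87 mm and grips with 3 to 60 N. Pads are 19 mm wide; open, the fingers measure 117 mm over their backs; the gripper's body (75 mm by 190 mm) begins 51 mm behind the grasp point.
Start: joints at [-1.331, 0.321, -0.07, 1.45, 0.023, 1.371, -0.057], TCP at [0.146, 0.634, 0.405] pointing down, gripper open.
Joint ranges: [-2.86, 2.86], [-0.3, 2.09], [-1.38, 1.24], [0.06, 2.45], [-1.56, 4.7], [0.09, 2.05], [-2.69, 2.69]. Speed limits (rad/s): [2.57, 2.57, 3.14, 3.14, 3.14, 3.14, 3.14].

INTERFACE

Orientations are given as a unit quaternion [w, x, y, z].
In Python, from bench import * gives the robot as it stands.
- The arm moves only by the shell command python3 -m inch 'ROWS'. ROWS is text: rows parted by semicolons, each of 7 numbers parted by spaces: the shift along the tool's x, y, z as a fraction of full scale, then the turn, a rotation vector about the tool's x, y, z as a fraction of full scale, then the opening, from 0 (shut) to 1 (fully open). In form: tx ty tz ax ay az claw; .... A call has 1 to 20 rows; each row is the pose to reach, as a shift and turn from the pose commanded when the call began, along the tool's axes at that moment; what a row does not reach only later rows make up. Full scale, the value 1, is 0.25 m for a shift and 0.5 rad for a turn. A row lasts 1/12 s, in which the tool goes at most 41.7 mm and 7.16 degrees, less where a joint would pass 70% of its speed; a pose out of reach is approached as far as the arm can. A call with a number of a shift or a turn outside -1 to 1 is refused whole. A call with a gripper value outside its range is refused whole. The fingers move at their own pace and stop on an object; the grip force is fixed at half the most. Time passes only in rows, so rows that repeat a pose let the fingers close. It gives the time, the measured TCP pose, the force, the opening and the grip force at its end, in the units of the state.
- sense(): the state, without advancing time (a new reading comes with each control period).
- read_camera(name): name is "side" or "top" or "wrist"; returns the picture (384x512x3 uint8, blue, green, red); there is no depth.
- calibration(name): a dict with "mtx" (3x3 intrinsics, pixels), "T" (4x4, takes a point from camera to world coordinates); the wrist camera has in their place "mount" (4x4, takes a point from camera to tool coordinates, whose origin is the TCP and whose axes are the flange's). Camera axes: x right, y down, z forward; pixel columns grow to the right and rows downward; lengths in m; the calibration is good to about 2 mm. A picture is of the moment at which its call begins: read the wrist's pose just before it. calibration takes no time and is no camera call.
- job_done(): hands the job in; it is judged then, once.
Trained networks look in the newest picture that a camera, given by its name, has taken for a name from the list of things; names that differ only in an ending like _2 or _b are one class to them, and where a whole thing is asked for, a point or a joint stands for the part that bears it (a point fixed in the world has none). Each returns a list of dicts, best first, with "p" (0 to 1); they miss things now and then, are a little off and sometimes report something else, mostly with a low value. They report only what shows in the picture. A call takes as long as a camera call. They do not tell look-alikes from the thing itself.
- trace(camera, thing): "mask" (384x512 bool, what is visible of it) and "location" ([row, column] in pixels, amid what is visible of it).
The state is a dict: "t": time; "joints": joint angles; "joint_velocities": joint speeds; "effort": joint torques, N m; "tcp_pos": TCP position; "tool_rot": TCP orientation; "force": force on the tool from outside, world axes, zero at the start; "ft_torque": the same for the moment, N m; "finger_gap": finger opening in m; "grasp_force": force on a finger pad.
Only numpy, scipy, OpenCV 4.12 (cv2) and the standard library are available. Lean on these libraries where they do the work, as an engineer would, in place of code of your own. Each camera call takes 0.05 s, during which the arm holds its last target. There are 200 camera calls.

## Working session

There is one attempt and no reset: what is moved stays moved. The work goes in short steps, Python scripts to look and compute and a shell command to move; the robot and the scene stay as the last step left them, time stands still between calls to the robot, and variables do not carry over. Pictures are saved under pics/ and viewed, at most 10 in all, crops included, and the job is handed in when it is done.

```bash
mkdir -p pics; ls; python3 - <<'E'
from bench import *
import cv2,numpy as np
s=sense();print(s['t'],s['tcp_pos'],s['tool_rot'],s['finger_gap'])
for n in ("top","side"):
    im=read_camera(n);cv2.imwrite(f'pics/{n}0.png',im);c=calibration(n);print(n,c['mtx'].tolist() if hasattr(c['mtx'],'tolist') else c['mtx'],np.round(c['T'],3).tolist())
print(calibration('wrist'))
a=cv2.imread('pics/top0.png');cv2.imwrite('pics/top0b.png',cv2.resize(a,(800,600)))
E
```

```text
pics
0.0 [0.14550651 0.63330175 0.40365208] [-5.84855599e-05  1.12637271e-01  9.93635728e-01 -9.38657926e-04] 0.0871539208135048
top [[350.4329802184317, 0.0, 254.7593827461325], [0.0, 350.4329802184317, 183.42542399699727], [0.0, 0.0, 1.0]] [[-0.03, -0.991, 0.129, 0.362], [-0.999, 0.032, 0.008, 0.052], [-0.012, -0.129, -0.992, 1.345], [0.0, 0.0, 0.0, 1.0]]
side [[463.6465625899387, 0.0, 248.6037636694722], [0.0, 463.6465625899387, 185.42786388192144], [0.0, 0.0, 1.0]] [[-0.927, -0.254, 0.275, 0.067], [-0.374, 0.629, -0.681, 1.162], [0.0, -0.734, -0.679, 1.244], [0.0, 0.0, 0.0, 1.0]]
{'mtx': array([[314.66997653,   0.        , 254.6168043 ],
       [  0.        , 314.66997653, 190.79993735],
       [  0.        ,   0.        ,   1.        ]]), 'mount': array([[ 1.06706934e-04, -9.64543539e-01, -2.63923757e-01,
         7.18325182e-02],
       [ 9.99999990e-01,  7.87447711e-05,  1.16526730e-04,
         2.46739536e-04],
       [-9.16124885e-05, -2.63923767e-01,  9.64543538e-01,
         2.13045954e-02],
       [ 0.00000000e+00,  0.00000000e+00,  0.00000000e+00,
         1.00000000e+00]])}
```

View pics/top0b.png

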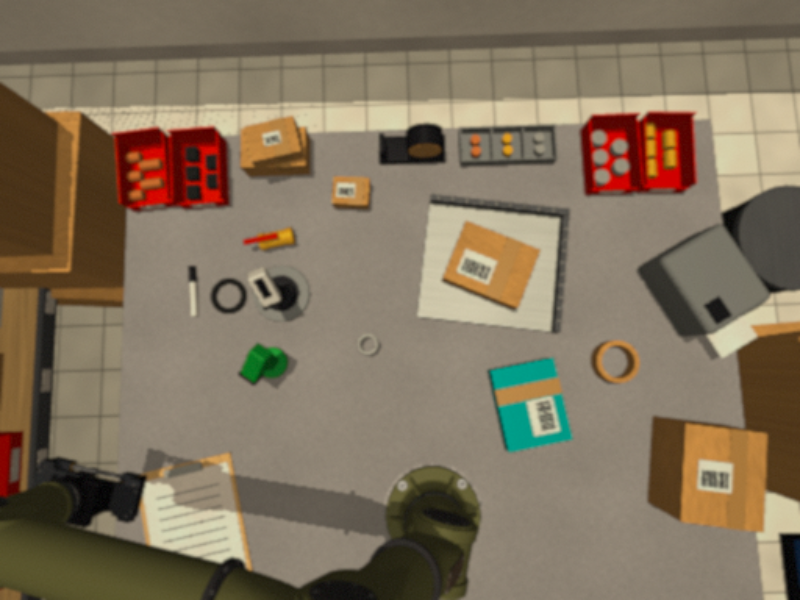

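View pics/side0.png

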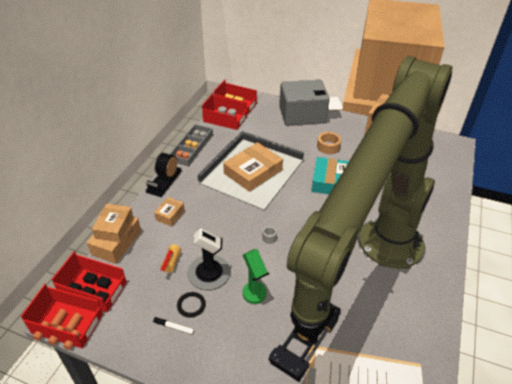

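```bash
cat > h.py <<'E'
from bench import *
import cv2,numpy as np
from scipy.spatial.transform import Rotation as R
def cam(n,st=None):
    c=calibration(n)
    if n!='wrist': return c['mtx'],np.array(c['T'])
    T=np.eye(4);q=st['tool_rot'];T[:3,:3]=R.from_quat([q[1],q[2],q[3],q[0]]).as_matrix();T[:3,3]=st['tcp_pos']
    return c['mtx'],T@c['mount']
def toplane(px,z,K,T):
    px=np.atleast_2d(np.float64(px));d=np.c_[px,np.ones(len(px))]@np.linalg.inv(K).T@T[:3,:3].T
    return T[:3,3]+d*((z-T[2,3])/d[:,2:3])
def proj(P,K,T):
    p=(np.atleast_2d(P)-T[:3,3])@T[:3,:3]; p=p@K.T; return p[:,:2]/p[:,2:]
def pts(mask): r,c=np.nonzero(mask); return np.c_[c,r]
def rect(mask,z,K,T):
    m=mask.astype(np.uint8); cs=max(cv2.findContours(m,0,1)[0],key=cv2.contourArea)[:,0]
    w=toplane(cs,z,K,T)[:,:2]
    return cv2.minAreaRect(np.float32(w*1000)),w
E
python3 - <<'E'
from h import *
for n in("top","side"):
    im=read_camera(n);K,T=cam(n)
    for th,z in(("scale",.012),("carton",.072),("carton_label",.072),("pad",.01),("scanner",.15)):
        for d in trace(n,th)[:3]:
            r,w=rect(d['mask'],z,K,T)
            print(n,th,round(d['p'],2),np.round(d['location'],0),d['mask'].sum(),[np.round(x,1) for x in r])
    c=(im[150:220,140:210] if n=="top" else im[210:300,170:250])
    cv2.imwrite(f'pics/c_{n}.png',cv2.resize(c,(400,400),interpolation=cv2.INTER_CUBIC))
a=np.hstack([cv2.imread('pics/c_top.png'),cv2.imread('pics/c_side.png')]);cv2.imwrite('pics/c1.png',a)
E
```

```text
top scale 0.61 [150. 322.] 4809 [array([ 589.3, -173.3]), array([350.2, 313.2]), np.float64(81.9)]
top scale 0.46 [185. 173.] 573 [array([544.6, 373.5]), array([129.4,  88.4]), np.float64(32.2)]
top scale 0.35 [173. 316.] 2190 [array([ 582.5, -164.2]), array([200.7, 168.3]), np.float64(66.4)]
top carton 0.62 [171. 318.] 2255 [array([ 573. , -153.7]), array([197.1, 163.6]), np.float64(65.9)]
top carton 0.58 [257. 336.] 2437 [array([ 250.6, -225.5]), array([191.6, 164.1]), np.float64(9.7)]
top carton_label 0.86 [258. 338.] 2494 [array([ 250.7, -227.3]), array([195.6, 161.5]), np.float64(9.1)]
top carton_label 0.55 [170. 313.] 2206 [array([ 573.5, -154.8]), array([192., 162.]), np.float64(65.3)]
top carton_label 0.51 [216. 232.] 79 [array([397.2, 137.9]), array([43.6, 43.2]), np.float64(88.2)]
top pad 0.79 [190. 191.] 531 [array([526.3, 347.9]), array([120.8, 137.6]), np.float64(56.8)]
top scanner 0.9 [185. 172.] 556 [array([528.1, 342.1]), array([114.2,  80. ]), np.float64(30.0)]
top scanner 0.62 [233. 171.] 524 [array([354.7, 355.1]), array([87.2, 91.1]), np.float64(61.0)]
side scale 
[... 287 characters left out ...]
]
side carton_label 0.76 [167. 250.] 1831 [array([ 571.5, -128.6]), array([235. , 195.9]), np.float64(66.6)]
side carton_label 0.75 [173. 327.] 828 [array([ 283.9, -178.2]), array([106.7, 211.1]), np.float64(4.1)]
side pad 0.73 [214. 169.] 605 [array([789.2, 162.2]), array([124.1, 101.4]), np.float64(85.2)]
side pad 0.59 [283. 208.] 752 [array([530.5, 361.2]), array([134.7, 134.4]), np.float64(27.5)]
side scanner 0.83 [281. 254.] 971 [array([352.4, 408.4]), array([ 70.7, 189.2]), np.float64(21.3)]
side scanner 0.56 [251. 208.] 999 [array([515.7, 387.5]), array([ 89.5, 199.3]), np.float64(22.9)]
side scanner 0.22 [214. 168.] 583 [array([706.8, 277.3]), array([111.3,  88.4]), np.float64(88.4)]
```

View pics/c1.png

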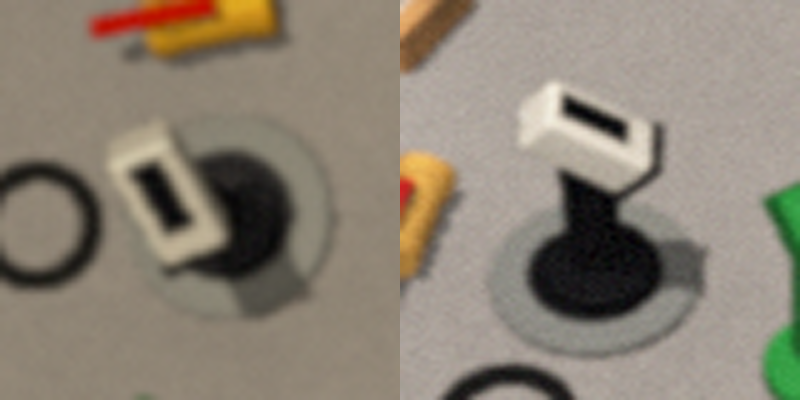

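The crop shows the white scanner on the grey pad (top picture pixel ~(172,185)). Its dark window end points lower right, towards the robot. The green one (171,233) is the decoy. The carton is the brown one at (318,171) on the plate, with its label left of the middle. The turquoise box at (336,257), the small brown carton at (225,122) and the parcel beside the bench are the others it could be confused with. Next I fit the poses.

```bash
cat >> h.py <<'E'
from scipy.optimize import minimize
def box(sx,sy,z0,z1,cx=0,cy=0): return np.array([[cx+a*sx/2,cy+b*sy/2,z] for a in(-1,1) for b in(-1,1) for z in(z0,z1)])
def cyl(r,z0,z1): return np.array([[r*np.cos(t),r*np.sin(t),z] for t in np.linspace(0,2*np.pi,24) for z in(z0,z1)])
head=box(.085,.042,-.018,.018)@R.from_euler('y',40,degrees=True).as_matrix().T+[0,0,.155]
M=dict(scanner=[cyl(.038,0,.02),box(.034,.030,.02,.15),head],carton=[box(.15,.19,0,.06)],pad=[cyl(.07,0,.01)],
 scale=[box(.3,.34,0,.012),box(.015,.34,0,.046,.1425),box(.3,.015,0,.046,0,-.1625)])
def sil(parts,p,z,K,T,S=4):
    m=np.zeros((384*S,512*S),np.uint8);Rz=R.from_euler('z',p[2]).as_matrix()
    for P in parts:
        u=proj(P@Rz.T+[p[0],p[1],z],K,T); cv2.fillConvexPoly(m,cv2.convexHull(np.int32(np.round((u+.5)*S)))[:,0],1)
    return cv2.resize(m.astype(np.float32),(512,384),interpolation=cv2.INTER_AREA)
def fit(parts,p0,z,views):
    f=lambda p:sum(1-np.minimum(s,m).sum()/np.maximum(s,m).sum() for m,K,T in views for s in [sil(parts,p,z,K,T)])
    best=min((minimize(f,p0,method='Nelder-Mead',options=dict(initial_simplex=np.array(p0)+np.vstack([np.zeros(3),np.diag([.012,.012,d])]),xatol=2e-4,fatol=1e-4)) for d in(.15,-.15)),key=lambda r:r.fun)
    return best.x,best.fun
def near(n,th,xyz,st=None):
    K,T=cam(n,st);u=proj(xyz,K,T)[0];L=[d for d in trace(n,th) if np.hypot(d['location'][1]-u[0],d['location'][0]-u[1])<22]
    return (max(L,key=lambda d:d['p'])['mask'].astype(np.float32),K,T) if L else None
E
python3 - <<'E'
from h import *
for n in("top","side"): read_camera(n)
for th,p0,z,zc in(("scale",[.595,-.178,-.14],0,.02),("carton",[.573,-.154,-.42],.012,.05),("scanner",[.525,.340,-2.6],.01,.12)):
    v=[near(n,th,[p0[0],p0[1],zc]) for n in("top","side")];v=[x for x in v if x]
    for vv in ([v] if len(v)<2 else [v,v[:1],v[1:]]):
        print(th,len(vv),[np.round(x,4) for x in fit(M[th],p0,z,vv)])
# pad by circle in both
    
for n in("top","side"):
    K,T=cam(n);im=cv2.imread(f'pics/{n}0.png');g=im.astype(int)
    print(n,proj([.526,.342,.01],K,T))
E
```

```text
scale 2 [array([ 0.5891, -0.1685, -0.1469]), np.float64(0.7211)]
scale 1 [array([ 0.5869, -0.1682, -0.1448]), np.float64(0.3099)]
scale 1 [array([ 0.5924, -0.1697, -0.1427]), np.float64(0.3999)]
carton 2 [array([ 0.5796, -0.1561, -0.4287]), np.float64(0.1284)]
carton 1 [array([ 0.5776, -0.1564, -0.4265]), np.float64(0.0369)]
carton 1 [array([ 0.5847, -0.157 , -0.402 ]), np.float64(0.0733)]
scanner 2 [array([ 0.5284,  0.3566, -2.7473]), np.float64(0.241)]
scanner 1 [array([ 0.5253,  0.3545, -2.7341]), np.float64(0.0793)]
scanner 1 [array([ 0.5319,  0.3549, -2.6475]), np.float64(0.1318)]
top [[182.27595634 188.38629988]]
side [[212.5382667  268.75725957]]
```

```bash
cat >> h.py <<'E'
def plan(tip,tilt_yaw=None,Rt=None,L=.182):
    """fractions to bring point L ahead of the TCP to 'tip' with orientation Rt (or tool-down, tool y at angle yaw+90deg)"""
    s=sense();q=s['tool_rot'];R0=R.from_quat([q[1],q[2],q[3],q[0]])
    if Rt is None: Rt=R.from_euler('z',tilt_yaw)*R.from_matrix(np.diag([-1.,1,-1]))
    tcp=np.array(tip)-Rt.apply([0,0,L]); d=R0.inv().apply(tcp-s['tcp_pos'])/.25; a=(R0.inv()*Rt).as_rotvec()/.5
    print('t',round(s['t'],2),'shift',np.round(d,3),'turn',np.round(a,3),'rows>=',int(np.ceil(max(np.linalg.norm(d)*.25/.0417,np.linalg.norm(a)*.5/.125))))
def show():
    s=sense();q=s['tool_rot'];Rm=R.from_quat([q[1],q[2],q[3],q[0]]);print('t',round(s['t'],2),'tip',np.round(s['tcp_pos']+Rm.apply([0,0,.182]),4),'f',np.round(s['force'],1),'gap',round(s['finger_gap'],3),'gf',s['grasp_force'],'j',np.round(s['joints'],2))
E
python3 - <<'E'
from h import *
for n in("top","side"): read_camera(n)
v=[near(n,"scale",[.59,-.17,.02]) for n in("top","side")]
cs=[near(n,"carton",[.579,-.156,.05])[0] for n in("top","side")]
v=[(np.maximum(a[0],c),a[1],a[2]) for a,c in zip(v,cs)]
parts=M['scale']
for vv in(v,v[:1],v[1:]):
    # carton silhouette drawn in too by world-fixed union
    import h
    o=h.sil
    h.sil=lambda P,p,z,K,T:np.maximum(o(P,p,z,K,T),o(M['carton'],[.579,-.156,-.426],.012,K,T))
    x,f=fit(parts,[.59,-.17,-.146],0,vv);print(np.round(x,4),round(f,3)); h.sil=o
for n in("top","side"):
    K,T=cam(n); a=near(n,"pad",[.526,.35,.01]);b=near(n,"scanner",[.526,.35,.1])
    if a and b:
        m=np.maximum(a[0],b[0]);print(n,np.round(fit(M['pad']+[P@R.from_euler('z',-2.72).as_matrix().T+[0,0,.01] for P in M['scanner']],[.528,.355,0],0,[(m,K,T)])[0],4))
Rz=R.from_euler('z',-.146)
plan([.30,.40,.28],-.146)
E
```

```text
[ 0.5896 -0.1691 -0.1445] 0.083
[ 0.587  -0.1684 -0.151 ] 0.026
[ 0.5931 -0.1702 -0.1319] 0.042
top [ 0.53    0.3544 -0.0669]
side [0.5345 0.3531 0.0031]
t 1.6 shift [-0.811 -0.772 -0.229] turn [ 0.    0.   -0.16] rows>= 7
```

```bash
python3 -m inch '-0.2 -0.2 -0.23 0 0 -0.16 1;-0.81 -0.77 -0.23 0 0 -0.16 1;-0.81 -0.77 -0.23 0 0 -0.16 1;-0.81 -0.77 -0.23 0 0 -0.16 1;-0.81 -0.77 -0.23 0 0 -0.16 1;-0.81 -0.77 -0.23 0 0 -0.16 1;-0.81 -0.77 -0.23 0 0 -0.16 1;-0.81 -0.77 -0.23 0 0 -0.16 1' && python3 -c "
from h import *
show();plan([.42,.17,.25],-.146);plan([.4445,-.158,.12],-.146)"
```

```text
t: 2.27
tcp_pos: [0.3059, 0.3936, 0.4643]
tool_rot: [0.002, 0.079, 0.997, -0.0]
force: [1.0, 0.0, 0.1]
finger_gap: 0.0872
grasp_force: 0.0
t 2.27 tip [0.3067 0.3935 0.2823] f [1.  0.  0.1] gap 0.087 gf 0.0 j [-1.06 -0.03  0.09  1.73  0.01  1.44  0.44]
t 2.27 shift [-0.591 -0.811  0.131] turn [ 0.001  0.009 -0.025] rows>= 7
t 2.27 shift [-0.893 -2.091  0.652] turn [ 0.001  0.009 -0.025] rows>= 15
```

```bash
python3 -m inch '-0.6 -0.8 0.13 0 0.01 -0.02 1;-0.6 -0.8 0.13 0 0.01 -0.02 1;-0.6 -0.8 0.13 0 0.01 -0.02 1;-0.6 -0.8 0.13 0 0.01 -0.02 1;-0.6 -0.8 0.13 0 0.01 -0.02 1;-0.6 -0.8 0.13 0 0.01 -0.02 1;-0.6 -0.8 0.13 0 0.01 -0.02 1;-0.9 -1 0.4 0 0.01 -0.02 1;-0.9 -1 0.4 0 0.01 -0.02 1;-0.9 -1 0.4 0 0.01 -0.02 1;-0.9 -1 0.4 0 0.01 -0.02 1' && python3 -c "
from h import *
show();plan([.4445,-.158,.12],-.146);plan([.4445,-.158,.03],-.146)"
```

```text
t: 3.18
tcp_pos: [0.4875, 0.1164, 0.3589]
tool_rot: [-0.004, 0.071, 0.997, -0.002]
force: [-0.8, -0.6, -0.3]
finger_gap: 0.0865
grasp_force: 0.0
t 3.18 tip [0.486  0.1156 0.1769] f [-0.8 -0.6 -0.3] gap 0.087 gf 0.0 j [-0.75  0.03  0.47  1.89 -0.01  1.24  1.16]
t 3.18 shift [ 0.012 -1.11   0.233] turn [-0.011 -0.015  0.006] rows>= 7
t 3.18 shift [ 0.01  -1.108  0.593] turn [-0.011 -0.015  0.006] rows>= 8
```

```bash
python3 -m inch '0.1 -1 0.1 0 0 0 1;0.05 -1 0.1 0 0 0 1;0.01 -1 0.2 0 0 0 1;0.01 -1 0.2 0 0 0 1;0.01 -1 0.2 0 0 0 1;0.01 -1 0.2 0 0 0 1;0.01 -1 0.3 0 0 0 1;0.01 -1 0.3 0 0 0 1;0.01 -1 0.3 0 0 0 1' && python3 -c "
from h import *
show();plan([.4445,-.158,.03],-.146)"
```

```text
t: 3.93
tcp_pos: [0.4491, -0.1261, 0.2869]
tool_rot: [-0.004, 0.068, 0.998, 0.0]
force: [-0.8, 0.8, -0.3]
finger_gap: 0.087
grasp_force: 0.0
t 3.93 tip [ 0.4478 -0.1259  0.1049] f [-0.8  0.8 -0.3] gap 0.087 gf 0.0 j [-0.51  0.02  0.74  2.05 -0.01  1.08  1.67]
t 3.93 shift [-0.001 -0.129  0.3  ] turn [ 0.001 -0.014  0.019] rows>= 2
```

```bash
python3 -m inch '0 -0.13 0 0 -0.01 0.02 1;0 -0.13 0.15 0 -0.01 0.02 1;0 -0.13 0.3 0 -0.01 0.02 1;0 -0.13 0.3 0 -0.01 0.02 1;0 -0.13 0.3 0 -0.01 0.02 1' && python3 - <<'E'
from h import *
show()
im=read_camera("top");read_camera("side")
cv2.imwrite('pics/t2.png',cv2.resize(im[100:260,230:400],None,fx=3.5,fy=3.5,interpolation=cv2.INTER_CUBIC))
E
```

```text
t: 4.35
tcp_pos: [0.4448, -0.1572, 0.2121]
tool_rot: [-0.002, 0.072, 0.997, -0.0]
force: [0.3, 0.6, 0.7]
finger_gap: 0.0869
grasp_force: 0.0
t 4.35 tip [ 0.4442 -0.1571  0.0301] f [0.3 0.6 0.7] gap 0.087 gf 0.0 j [-0.44  0.17  0.78  2.11 -0.15  0.92  1.85]
```

View pics/t2.png

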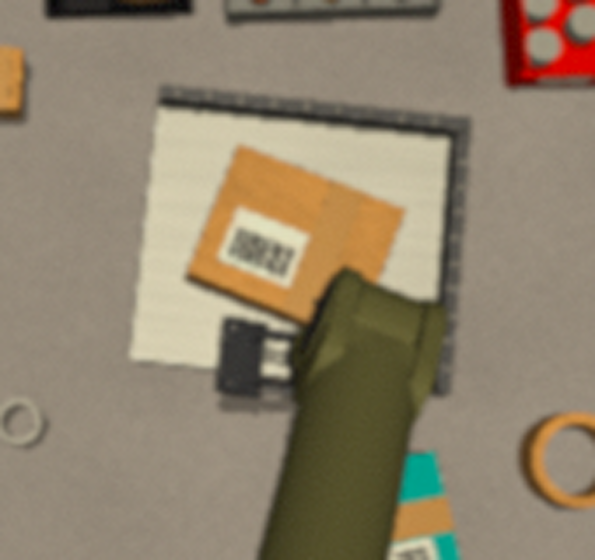

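The gripper is down just in front of the carton's near face, clear of it. The first push goes towards the far fence.

```bash
python3 -m inch '-0.03 0 0 0 0 0 1;-0.06 0 0 0 0 0 1;-0.09 0 0 0 0 0 1;-0.12 0 0 0 0 0 1;-0.15 0 0 0 0 0 1;-0.18 0 0 0 0 0 1;-0.21 0 0 0 0 0 1;-0.24 0 0 0 0 0 1;-0.27 0 0 0 0 0 1;-0.3 0 0 0 0 0 1;-0.32 0 0 0 0 0 1;-0.34 0 0 0 0 0 1;-0.36 0 0 0 0 0 1;-0.38 0 0 0 0 0 1;-0.4 0 0 0 0 0 1;-0.42 0 0 0 0 0 1;-0.43 0 0 0 0 0 1;-0.43 0 0 0 0 0 1' && python3 - <<'E'
from h import *
show()
for n in("top","side"): read_camera(n)
for p in([.63,-.17,-.2],):
  for n in("top","side"):
    a=near(n,"carton",[p[0],p[1],.05])
    if a: print(n,a[0].sum(),[np.round(x,3) for x in fit(M['carton'],p,.012,[a])])
E
```

```text
t: 5.95
tcp_pos: [0.5518, -0.1744, 0.2124]
tool_rot: [0.001, 0.073, 0.997, -0.0]
force: [0.9, 0.1, 0.3]
finger_gap: 0.087
grasp_force: 0.0
t 5.95 tip [ 0.552  -0.1745  0.0304] f [0.9 0.1 0.3] gap 0.087 gf 0.0 j [-0.34  0.41  0.72  1.86 -0.32  0.99  1.94]
top 1425.0 [array([ 0.645, -0.136, -0.121]), np.float64(0.36)]
side 1407.0 [array([ 0.648, -0.145, -0.129]), np.float64(0.224)]
```

```bash
python3 -m inch '-0.01 0 0 0 0 0 1;-0.02 0 0 0 0 0 1;-0.03 0 0 0 0 0 1;-0.03 0 0 0 0 0 1' | grep -E 'force|pos'; python3 -m inch '-0.006 0 0 0 0 0 1;-0.012 0 0 0 0 0 1;-0.012 0 0 0 0 0 1' | grep -E 'force|pos'
```

```text
tcp_pos: [0.5589, -0.1756, 0.2123]
force: [-1.5, -0.0, 0.7]
grasp_force: 0.2
tcp_pos: [0.5613, -0.1761, 0.2122]
force: [-3.0, -0.1, 1.9]
grasp_force: 1.5
```

```bash
python3 -m inch '-0.006 0 0 0 0 0 1;-0.012 0 0 0 0 0 1;-0.012 0 0 0 0 0 1' | grep -E 'force|pos'; python3 - <<'E'
from h import *
show()
for n in("top","side"): read_camera(n)
for p in([.655,-.14,-.15],):
  for n in("top","side"):
    a=near(n,"carton",[p[0],p[1],.05])
    if a: print(n,a[0].sum(),[np.round(x,3) for x in fit(M['carton'],p,.012,[a])])
E
```

```text
tcp_pos: [0.5624, -0.1766, 0.2119]
force: [-11.4, 1.3, 8.5]
grasp_force: 5.4
t 6.98 tip [ 0.5611 -0.1762  0.0299] f [-11.4   1.3   8.5] gap 0.087 gf 5.392967915686313 j [-0.32  0.44  0.71  1.83 -0.33  1.01  1.95]
top 1357.0 [array([ 0.656, -0.128, -0.143]), np.float64(0.388)]
side 1361.0 [array([ 0.659, -0.147, -0.094]), np.float64(0.238)]
```

```bash
python3 -m inch '0.04 0 0 0 0 0 1;0.1 0 0 0 0 0 1;0.2 0 0 0 0 0 1;0.2 0 -0.2 0 0 0 1;0.2 0 -0.4 0 0 0.2 1;0.2 0.1 -0.48 0 0 0.4 1;0.2 0.3 -0.48 0 0 0.6 1;0.2 0.45 -0.48 0 0 0.8 1;0.2 0.6 -0.48 0 0 1 1;0.2 0.75 -0.48 0 0 1 1;0.2 0.75 -0.48 0 0 1 1' | grep -E 'force|pos'; python3 - <<'E'
from h import *
show()
plan([.676,.0053,.10],-.146-np.pi/2)
for n in("top","side"): read_camera(n)
for p in([.655,-.14,-.15],):
  for n in("top","side"):
    a=near(n,"carton",[p[0],p[1],.05])
    if a: print(n,a[0].sum(),[np.round(x,3) for x in fit(M['carton'],p,.012,[a])])
E
```

```text
tcp_pos: [0.5433, 0.0268, 0.3324]
force: [-0.1, 0.9, -0.9]
grasp_force: 0.0
t 8.1 tip [0.5437 0.0278 0.1504] f [-0.1  0.9 -0.9] gap 0.087 gf 0.0 j [-0.76  0.17  0.73  1.83 -0.13  1.18  0.95]
t 8.1 shift [-0.479  0.244  0.202] turn [ 0.009 -0.008  2.167] rows>= 9
side 841.0 [array([ 0.656, -0.144, -0.099]), np.float64(0.529)]
```

```bash
python3 -m inch '-0.1 0.1 0 0 0 0.25 1;-0.2 0.2 0 0 0 0.5 1;-0.35 0.24 0 0 0 0.75 1;-0.48 0.24 0 0 0 1 1;-0.48 0.24 0 0 0 1 1' >/dev/null;  python3 -m inch '0 0 0 0 0 0.25 1;0 0 0 0 0 0.5 1;0 0 0 0 0 0.75 1;0 0 0 0 0 1 1;0 0 0 0 0 1 1' | grep -E 'force|pos'; python3 - <<'E'
from h import *
show()
plan([.676,.0053,.03],-.146-np.pi/2)
for n in("top","side"): read_camera(n)
for p in([.655,-.14,-.15],):
  for n in("top","side"):
    a=near(n,"carton",[p[0],p[1],.05])
    if a: print(n,a[0].sum(),[np.round(x,3) for x in fit(M['carton'],p,.012,[a])])
E
```

```text
tcp_pos: [0.6738, -0.0102, 0.3324]
force: [-1.4, -1.0, -0.9]
grasp_force: 0.0
t 9.13 tip [ 0.6738 -0.0104  0.1504] f [-1.4 -1.  -0.9] gap 0.087 gf 0.0 j [-0.66  0.54  0.89  1.51 -0.43  1.3   0.2 ]
t 9.13 shift [0.063 0.004 0.482] turn [0.001 0.002 0.131] rows>= 3
top 2034.0 [array([ 0.65 , -0.149, -0.171]), np.float64(0.088)]
side 1490.0 [array([ 0.657, -0.147, -0.13 ]), np.float64(0.184)]
```

```bash
python3 -m inch '0.06 0 0.1 0 0 0.13 1;0.06 0 0.25 0 0 0.13 1;0.06 0 0.4 0 0 0.13 1;0.06 0 0.48 0 0 0.13 1;0.06 0 0.48 0 0 0.13 1' | grep -E 'force|pos'; python3 -m inch '-0.05 0 0 0 0 0 1;-0.1 0 0 0 0 0 1;-0.14 0 0 0 0 0 1;-0.17 0 0 0 0 0 1;-0.2 0 0 0 0 0 1;-0.23 0 0 0 0 0 1;-0.26 0 0 0 0 0 1;-0.29 0 0 0 0 0 1;-0.32 0 0 0 0 0 1;-0.35 0 0 0 0 0 1;-0.38 0 0 0 0 0 1;-0.41 0 0 0 0 0 1;-0.44 0 0 0 0 0 1;-0.47 0 0 0 0 0 1;-0.5 0 0 0 0 0 1;-0.5 0 0 0 0 0 1'| grep -E 'force|pos'; python3 -c "
from h import *
show()"
```

```text
tcp_pos: [0.6728, 0.0074, 0.2068]
force: [-1.1, 0.2, 0.4]
grasp_force: 0.0
tcp_pos: [0.657, -0.1198, 0.2123]
force: [-0.2, -0.3, 0.5]
grasp_force: 0.0
t 11.08 tip [ 0.6569 -0.1202  0.0303] f [-0.2 -0.3  0.5] gap 0.087 gf 0.0 j [-0.47  0.65  0.84  1.63 -0.53  1.11  0.37]
```

```bash
python3 -m inch '-0.01 0 0 0 0 0 1;-0.02 0 0 0 0 0 1;-0.03 0 0 0 0 0 1;-0.03 0 0 0 0 0 1' | grep -E 'force:|pos'; python3 -m inch '-0.006 0 0 0 0 0 1;-0.012 0 0 0 0 0 1;-0.012 0 0 0 0 0 1' | grep -E 'force:|pos'; python3 -c "
from h import *
show()"
```

```text
tcp_pos: [0.6566, -0.1246, 0.2121]
force: [0.5, 1.8, -0.6]
grasp_force: 0.1
tcp_pos: [0.6562, -0.1275, 0.2122]
force: [-0.4, 0.4, -0.9]
grasp_force: 0.3
t 11.67 tip [ 0.6562 -0.1275  0.0302] f [-0.4  0.4 -0.9] gap 0.087 gf 0.338850409607403 j [-0.46  0.65  0.84  1.62 -0.53  1.11  0.38]
```

```bash
python3 -m inch '-0.01 0 0 0 0 0 1;-0.015 0 0 0 0 0 1;-0.015 0 0 0 0 0 1' | grep -E 'force:|pos'; python3 -m inch '-0.006 0 0 0 0 0 1;-0.01 0 0 0 0 0 1;-0.01 0 0 0 0 0 1' | grep -E 'force:|pos'; python3 -c "
from h import *
show()"
```

```text
tcp_pos: [0.6558, -0.1312, 0.2123]
force: [1.5, 0.6, -0.6]
grasp_force: 0.5
tcp_pos: [0.6558, -0.1318, 0.2123]
force: [-0.4, 5.4, 2.1]
grasp_force: 2.6
t 12.17 tip [ 0.6559 -0.1311  0.0303] f [-0.4  5.4  2.1] gap 0.087 gf 2.6286300038918853 j [-0.45  0.65  0.84  1.62 -0.53  1.11  0.39]
```

```bash
python3 -m inch '-0.006 0 0 0 0 0 1;-0.012 0 0 0 0 0 1;-0.012 0 0 0 0 0 1' | grep -E 'force:|pos'; python3 -m inch '0.04 0 0 0 0 0 1;0.15 0 0 0 0 0 1;0.3 0 0 0 0 0 1;0.4 0 -0.2 0 0 0 1;0.5 0 -0.4 0 0 0 1;0.6 0 -0.6 0 0 0 1;0.8 0 -0.8 0 0 0 1;1 0 -0.9 0 0 0 1;1 0 -0.9 0 0 0 1;1 0 -0.9 0 0 0 1' | grep -E 'force:|pos'; python3 - <<'E'
from h import *
show()
for n in("top","side"):
    im=read_camera(n)
    if n=="top":cv2.imwrite('pics/t3.png',cv2.resize(im[100:260,230:400],None,fx=3.5,fy=3.5,interpolation=cv2.INTER_CUBIC))
    a=near(n,"carton",[.64,-.237,.05])
    if a: print(n,a[0].sum(),[np.round(x,4) for x in fit(M['carton'],[.64,-.237,-.15],.012,[a])])
print(.5895+R.from_euler('z',-.146).apply([.06,-.06,0])[:1],-.169+R.from_euler('z',-.146).apply([.06,-.06,0])[1])
E
```

```text
tcp_pos: [0.6562, -0.1324, 0.2123]
force: [0.7, 8.9, 1.3]
grasp_force: 4.8
tcp_pos: [0.6898, 0.1118, 0.4394]
force: [1.5, 0.2, 0.8]
grasp_force: 0.0
t 13.25 tip [0.6901 0.1117 0.2574] f [1.5 0.2 0.8] gap 0.087 gf 0.0 j [-0.79  0.54  0.91  1.29 -0.42  1.51 -0.07]
top 2208.0 [array([ 0.637 , -0.2362, -0.1292]), np.float64(0.0369)]
side 1572.0 [array([ 0.6441, -0.2368, -0.1214]), np.float64(0.0558)]
[0.64013274] -0.23709056691514763
```

View pics/t3.png

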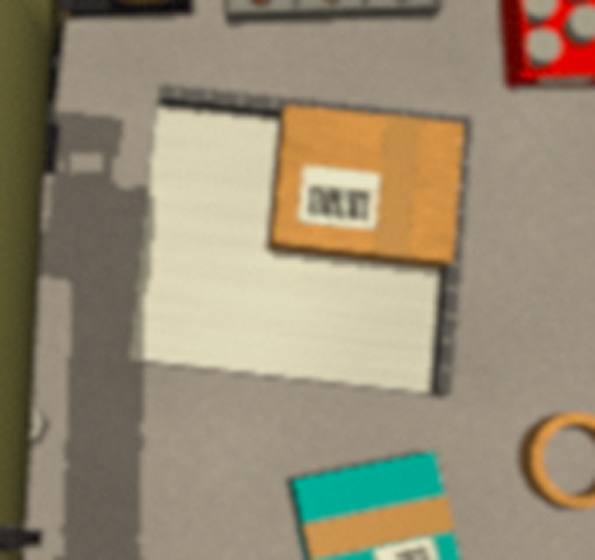

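The carton looks flush in the corner, with its label at crop pixel ~(340,200). I'll check the gaps from closer with the wrist camera.

```bash
python3 -m inch '-0.2 0 0 0 0 0 1;-0.4 0 0 0 0 0 1;-0.6 0 0 0 0 0 1;-0.8 0 0 0 0 0 1;-1 0 0 0 0 0 1;-1 0 0 0 0 0 1;-1 0 0 0 0 0 1;-1 0 0 0 0 0 1;-1 0 0 0 0 0 1' >/dev/null; python3 - <<'E'
from h import *
show();st=sense()
im=read_camera("wrist");K,T=cam("wrist",st)
cv2.imwrite('pics/w1.png',cv2.resize(im,(800,600),interpolation=cv2.INTER_CUBIC))
a=near("wrist","carton",[.64,-.237,.05],st)
if a: print(a[0].sum(),[np.round(x,4) for x in fit(M['carton'],[.64,-.237,-.15],.012,[a])])
S=R.from_euler('z',-.146)
P=S.apply(np.array([[.135,-.155,.046],[.135,.17,.046],[-.15,-.155,.046],[.135,-.155,.072],[.135,.035,.072],[-.015,-.155,.072],[-.015,.035,.072]]))+[.5895,-.169,0]
print(np.round(proj(P,K,T)*800/512))
E
```

```text
t 14.2 tip [ 0.6539 -0.138   0.2543] f [-0.3  0.3 -0.2] gap 0.087 gf 0.0 j [-0.5   0.48  0.96  1.38 -0.39  1.48  0.3 ]
[[485. 484.]
 [508.  78.]
 [156. 482.]
 [490. 504.]
 [504. 276.]
 [306. 503.]
 [294. 276.]]
```

View pics/w1.png

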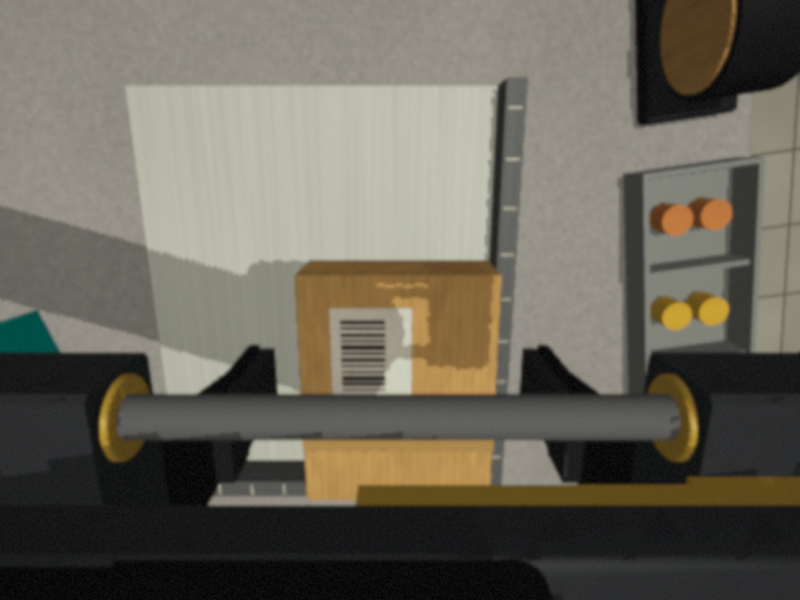

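Against the predicted outlines (fence inner edge ~(505,78)–(485,484), carton's left edge 294), the carton's edges lie at about (500,276) and (297,276). So it is flush within about 2 mm. Now I go to the scanner.

```bash
python3 -m inch '0.16 0 0 0 0 0.2 1;0.32 0 0 0 0 0.4 1;0.48 0 0 0 0 0.6 1;0.64 -0.1 0 0 0 0.8 1;0.8 -0.2 0 0 0 1 1;1 -0.3 0 0 0 1 1;1 -0.3 0 0 0 1 1;1 -0.3 0 0 0 1 1' >/dev/null; python3 -c "
from h import *
show();plan([.53,.355,.26],-2.70)"
```

```text
t 14.97 tip [0.6133 0.1331 0.2541] f [ 1.   0.7 -0.5] gap 0.087 gf 0.0 j [-1.06  0.41  1.08  1.49 -0.37  1.46 -0.6 ]
t 14.97 shift [ 0.526 -0.793 -0.019] turn [-9.000e-03 -1.000e-03  1.009e+00] rows>= 6
```

```bash
python3 -m inch '0.1 -0.13 0 0 0 0.2 1;0.2 -0.3 0 0 0 0.4 1;0.3 -0.45 -0.02 0 0 0.6 1;0.4 -0.6 -0.02 0 0 0.8 1;0.52 -0.79 -0.02 0 0 1 1;0.52 -0.79 -0.02 0 0 1 1;0.52 -0.79 -0.02 0 0 1 1;0.52 -0.79 -0.02 0 0 1 1' >/dev/null; python3 - <<'E'
from h import *
show();plan([.53,.355,.26],-2.70);st=sense()
im=read_camera("wrist");K,T=cam("wrist",st);cv2.imwrite('pics/w2.png',im)
for i in (0,):
    a=near("wrist","scanner",[.53,.355,.13],st)
    if a: print(a[0].sum(),[np.round(x,4) for x in fit(M['scanner'],[.53,.355,-2.7],.01,[a])])
    else: print([(d['p'],d['location']) for d in trace("wrist","scanner")],proj([.53,.355,.13],K,T))
for n in("top","side"):
    read_camera(n);a=near(n,"scanner",[.53,.355,.12])
    if a:print(n,a[0].sum(),[np.round(x,4) for x in fit(M['scanner'],[.53,.355,-2.7],.01,[a])])
v=im.copy()
for P in M['scanner'][2:]:
    u=proj(P@R.from_euler('z',-2.7).as_matrix().T+[.53,.355,.01],K,T);cv2.polylines(v,[cv2.convexHull(np.int32(u))],True,(0,0,255),1)
cv2.imwrite('pics/w2o.png',v)
E
```

```text
t 15.63 tip [0.5329 0.3475 0.2594] f [ 0.7 -1.   0.3] gap 0.088 gf 0.0 j [-1.44  0.46  1.15  1.46 -0.42  1.48 -1.44]
t 15.63 shift [ 0.001 -0.031 -0.002] turn [ 0.002  0.002 -0.006] rows>= 1
5492.0 [array([ 0.5275,  0.3553, -2.77  ]), np.float64(0.0395)]
top 423.0 [array([ 0.5252,  0.3557, -2.6898]), np.float64(0.283)]
side 1048.0 [array([ 0.5292,  0.355 , -2.8007]), np.float64(0.0889)]
```

View pics/w2o.png

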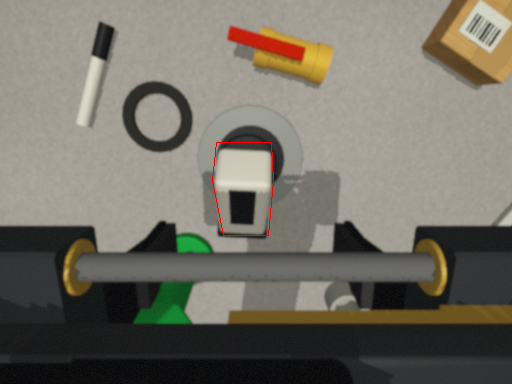

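The wrist picture shows the white head at ~(243,190), within 2–3 px of the projected outline, with its window end pointing down the image and clear space beside it. I descend and grip.

```bash
python3 -c "
from h import *
plan([.5275,.3553,.165],-2.765,L=.164)"
```

```text
t 15.93 shift [-0.008 -0.062  0.454] turn [-0.    -0.001  0.103] rows>= 3
```

```bash
python3 -m inch '-0.01 -0.06 0 0 0 0.1 1;-0.01 -0.06 0.1 0 0 0.1 1;-0.01 -0.06 0.2 0 0 0.1 1;-0.01 -0.06 0.3 0 0 0.1 1;-0.01 -0.06 0.4 0 0 0.1 1;-0.01 -0.06 0.45 0 0 0.1 1;-0.01 -0.06 0.45 0 0 0.1 1' | grep -E 'force:'; python3 -c "
from h import *
show();plan([.5275,.3553,.165],-2.765,L=.164)"
```

```text
force: [-0.5, -1.2, 0.3]
grasp_force: 0.0
t 16.52 tip [0.5249 0.355  0.145 ] f [-0.5 -1.2  0.3] gap 0.087 gf 0.0 j [-1.44  0.54  1.09  1.62 -0.49  1.29 -1.46]
t 16.52 shift [ 0.007  0.004 -0.008] turn [0.002 0.009 0.006] rows>= 1
```

```bash
python3 -m inch '0.01 0 -0.01 0 0 0 0.7;0.01 0 -0.01 0 0 0 0.6;0.01 0 -0.01 0 0 0 0.5;0.01 0 -0.01 0 0 0 0.45;0.01 0 -0.01 0 0 0 0.4;0.01 0 -0.01 0 0 0 0.3;0.01 0 -0.01 0 0 0 0;0.01 0 -0.01 0 0 0 0;0.01 0 -0.01 0 0 0 0;0.01 0 -0.01 0 0 0 0' | grep -E 'force:|gap'; python3 -c "
from h import *
show();s=sense();import json;json.dump([list(map(float,s['tcp_pos'])),list(map(float,s['tool_rot']))],open('grasp.json','w'))"
```

```text
force: [-0.6, -0.9, 1.0]
finger_gap: 0.0415
grasp_force: 29.9
t 17.35 tip [0.5287 0.3573 0.1503] f [-0.6 -0.9  1. ] gap 0.042 gf 29.9259595409967 j [-1.44  0.54  1.09  1.61 -0.49  1.3  -1.46]
```

```bash
python3 -m inch '0 0 -0.05 0 0 0 0;0 0 -0.15 0 0 0 0;0 0 -0.25 0 0 0 0;0 0 -0.35 0 0 0 0;0 0 -0.4 0 0 0 0;0 0 -0.4 0 0 0 0' | grep -E 'force:|gap'; python3 - <<'E'
from h import *
show();plan([.6133,.14,.25],-2.25);st=sense();tip=np.array(st['tcp_pos'])
for n in("side","wrist"):
    read_camera(n);z=.12
    a=near(n,"scanner",[.529,.357,z+.12],st)
    if a:print(n,a[0].sum(),[np.round(x,4) for x in fit(M['scanner'],[.529,.357,-2.75],.11,[a])])
E
```

```text
force: [0.6, 0.2, -3.6]
finger_gap: 0.0416
grasp_force: 29.9
t 17.85 tip [0.5302 0.3577 0.2536] f [ 0.6  0.2 -3.6] gap 0.042 gf 29.927969255950302 j [-1.46  0.47  1.14  1.47 -0.43  1.47 -1.51]
t 17.85 shift [-0.011  0.931  0.013] turn [-0.    -0.01  -1.022] rows>= 6
side 681.0 [array([ 0.5323,  0.3553, -2.7452]), np.float64(0.4457)]
wrist 11343.0 [array([ 0.529 ,  0.3572, -2.7589]), np.float64(0.2503)]
```

```bash
python3 -m inch '0 0.08 0 0 0 -0.1 0;0 0.2 0 0 0 -0.2 0;0 0.32 0 0 0 -0.35 0;0 0.44 0 0 0 -0.5 0;0 0.56 0 0 0 -0.65 0;0 0.68 0 0 0 -0.8 0;0 0.8 0 0 0 -0.9 0;-0.01 0.9 0 0 0 -1 0;-0.01 0.93 0 0 0 -1 0;-0.01 0.93 0 0 0 -1 0' | grep -E 'force:|gap'; python3 -c "
from h import *
show();plan([.6475,-.049,.25],-1.717)"
```

```text
force: [0.1, 0.2, -3.1]
finger_gap: 0.0417
grasp_force: 30.0
t 18.88 tip [0.6127 0.1364 0.2492] f [ 0.1  0.2 -3.1] gap 0.042 gf 29.95008035984938 j [-1.06  0.41  1.06  1.5  -0.35  1.45 -0.68]
t 18.88 shift [-0.481  0.583 -0.002] turn [-1.000e-03  4.000e-03 -1.101e+00] rows>= 5
```

```bash
python3 -m inch '-0.05 0.06 0 0 0 -0.1 0;-0.12 0.15 0 0 0 -0.25 0;-0.2 0.25 0 0 0 -0.4 0;-0.28 0.35 0 0 0 -0.55 0;-0.36 0.45 0 0 0 -0.7 0;-0.43 0.53 0 0 0 -0.85 0;-0.48 0.58 0 0 0 -1 0;-0.48 0.58 0 0 0 -1 0;-0.48 0.58 0 0 0 -1 0;-0.48 0.58 0 0 0 -1 0' | grep -E 'force:|gap'; python3 -c "
from h import *
show();plan([.6475,-.049,.195],-1.74)"
```

```text
force: [-0.1, 0.6, -3.2]
finger_gap: 0.0416
grasp_force: 30.0
t 19.72 tip [ 0.6482 -0.0412  0.2492] f [-0.1  0.6 -3.2] gap 0.042 gf 29.96844395325752 j [-0.68  0.43  0.96  1.44 -0.35  1.45  0.1 ]
t 19.72 shift [-0.03   0.002  0.217] turn [-0.004 -0.003 -0.038] rows>= 2
```

```bash
python3 -m inch '0 0 0.06 0 0 -0.08 0;0 0 0.12 0 0 -0.08 0;0 0 0.18 0 0 -0.08 0;0 0 0.22 0 0 -0.08 0;0 0 0.22 0 0 -0.08 0;0 0 0.22 0 0 -0.08 0' | grep -E 'force:|gap'; python3 - <<'E'
from h import *
show();st=sense();q=st['tool_rot'];Rm=R.from_quat([q[1],q[2],q[3],q[0]]);x=Rm.as_matrix()[:,0];print('scan yaw',np.arctan2(-x[1],-x[0]))
zt=(st['tcp_pos']+Rm.apply([0,0,.182]))
for n in("top","side","wrist"):
    im=read_camera(n);K,T=cam(n,st)
    a=near(n,"scanner",[zt[0],zt[1],zt[2]-.02],st)
    if a:print(n,a[0].sum(),[np.round(x,4) for x in fit(M['scanner'],[zt[0],zt[1],-1.72],zt[2]-.1403,[a])])
    c=near(n,"carton",[.64,-.237,.05],st)
    if c:print(n,'carton',c[0].sum(),[np.round(x,4) for x in fit(M['carton'],[.64,-.237,-.146],.012,[c])])
    if n=="side":cv2.imwrite('pics/s4.png',cv2.resize(im[90:290,180:400],None,fx=2.7,fy=2.7,interpolation=cv2.INTER_CUBIC))
# window line hits z=.072
yaw=np.arctan2(-x[1],-x[0]);o=zt-[0,0,.1403];f=np.array([np.cos(yaw),np.sin(yaw),0]);w=o+.0345*f+[0,0,.126];d=(w[2]-.072)/np.sin(np.radians(40))
print('d',d,'hit',w+d*(np.cos(np.radians(40))*f-[0,0,np.sin(np.radians(40))]))
E
```

```text
force: [0.3, -0.6, -2.7]
finger_gap: 0.0418
grasp_force: 30.0
t 20.22 tip [ 0.648  -0.0424  0.1947] f [ 0.3 -0.6 -2.7] gap 0.042 gf 29.968332133430522 j [-0.67  0.46  0.94  1.52 -0.37  1.36  0.15]
scan yaw -1.7189176044094747
top carton 2250.0 [array([ 0.6375, -0.2364, -0.1417]), np.float64(0.0243)]
side 570.0 [array([ 0.6519, -0.0483, -1.5629]), np.float64(0.172)]
side carton 1189.0 [array([ 0.6196, -0.2365,  0.195 ]), np.float64(0.2564)]
wrist 11308.0 [array([ 0.6476, -0.0435, -1.7121]), np.float64(0.279)]
d 0.1686932226858154 hit [ 0.62384195 -0.20436434  0.072     ]
```

View pics/s4.png

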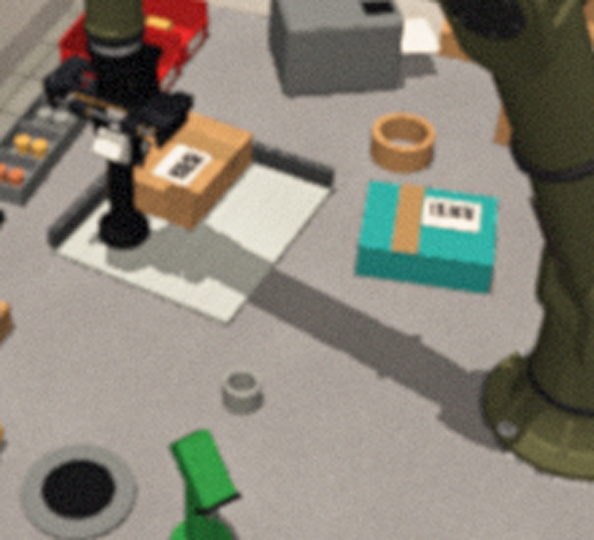

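The side picture shows the scanner held upright above the plate, facing the label at crop ~(183,163). The carton is in the corner, and the pad with its dark spot is at ~(78,490). The computed viewing line hits about 1 mm from the label's middle, so I hold here.

```bash
for i in 1 2; do python3 -m inch '0 0 0 0 0 0 0;0 0 0 0 0 0 0;0 0 0 0 0 0 0;0 0 0 0 0 0 0;0 0 0 0 0 0 0;0 0 0 0 0 0 0;0 0 0 0 0 0 0;0 0 0 0 0 0 0;0 0 0 0 0 0 0;0 0 0 0 0 0 0;0 0 0 0 0 0 0;0 0 0 0 0 0 0;0 0 0 0 0 0 0;0 0 0 0 0 0 0' | grep -E 'pos|gap'; done; python3 - <<'E'
from h import *
im=read_camera("top");K,T=cam("top")
for n in("top","side"):
    im=read_camera(n);K,T=cam(n);a=near(n,"pad",[.53,.355,.01])
    if a: 
        x,f=fit(M['pad'],[.53,.355,0],0,[a]);print(n,a[0].sum(),np.round(x[:2],4),round(f,3))
plan([.6127,.1364,.25],-2.25)
E
```

```text
tcp_pos: [0.6482, -0.0443, 0.3773]
finger_gap: 0.0419
tcp_pos: [0.6482, -0.0443, 0.3773]
finger_gap: 0.0418
top 1019.0 [0.5302 0.3531] 0.04
side 1254.0 [0.5343 0.3528] 0.028
t 23.25 shift [ 0.693 -0.248 -0.219] turn [-0.    -0.     1.058] rows>= 5
```

```bash
python3 - <<'E'
from h import *
im=read_camera("side");K,T=cam("side");v=im.copy()
g=R.from_euler('z',-1.719)
for tl,col in((0,(0,0,255)),(.1,(0,255,0)),(-.1,(255,0,0))):
    for P in (M['scanner'][0],):
        Q=(R.from_euler('y',tl).apply(P-[0,0,.155])+[0,0,.155]);u=proj(g.apply(Q)+[.6482,-.0443,.0550],K,T)
        print(tl,u.min(0).round(1),u.max(0).round(1))
c=v[130:200,190:270];m=((c.max(2)<60)*255).astype(np.uint8)
r,cc=np.nonzero(m[35:]);print('dark rows',r.min()+165,r.max()+165,'cols',cc.min()+190,cc.max()+190)
for row in range(165,188):print(row,''.join('#' if x else '.' for x in m[row-130]))
E
```

```text
0 [215.9 166.4] [235.9 183.3]
0.1 [213.9 168.8] [233.9 184.9]
-0.1 [217.9 163.7] [237.9 181.4]
dark rows 165 181 cols 199 234
165 .....................#####......########........................................
166 .....................####.......########........................................
167 ....................####........########........................................
168 ...................####........###########......................................
169 ..................####........#############.....................................
170 .................####........###############....................................
171 ................####........################....................................
172 ...............####.........#################...................................
173 ..............####.........##################...................................
174 .............####..........##################...................................
175 ............####...........##################...................................
176 ..........#####............########
[... 280 characters left out ...]
....................
180 ..........#...................############......................................
181 ................................########........................................
182 ................................................................................
183 ................................................................................
184 ................................................................................
185 ................................................................................
186 ................................................................................
187 ................................................................................
```

The foot is where an upright scanner should have it (tilt under about 0.03 rad), so the aim is good. Now I bring it back to the pad.

```bash
python3 -m inch '0.03 0 -0.1 0 0 0 0;0.1 -0.02 -0.22 0 0 0.1 0;0.2 -0.06 -0.22 0 0 0.25 0;0.3 -0.1 -0.22 0 0 0.4 0;0.4 -0.14 -0.22 0 0 0.55 0;0.5 -0.18 -0.22 0 0 0.7 0;0.6 -0.22 -0.22 0 0 0.85 0;0.69 -0.25 -0.22 0 0 1 0;0.69 -0.25 -0.22 0 0 1 0;0.69 -0.25 -0.22 0 0 1 0' | grep -E 'force:|gap'; python3 -c "
from h import *
show();plan([.5305,.3560,.25],-2.76)"
```

```text
force: [0.4, -0.6, -2.9]
finger_gap: 0.0418
grasp_force: 30.0
t 24.13 tip [0.6117 0.1385 0.25  ] f [ 0.4 -0.6 -2.9] gap 0.042 gf 29.979351536021568 j [-1.06  0.4   1.05  1.5  -0.34  1.44 -0.64]
t 24.13 shift [ 0.5   -0.783  0.   ] turn [-1.000e-03  0.000e+00  1.089e+00] rows>= 6
```

```bash
python3 -m inch '0.05 -0.08 0 0 0 0.1 0;0.11 -0.17 0 0 0 0.25 0;0.18 -0.28 0 0 0 0.4 0;0.25 -0.39 0 0 0 0.55 0;0.32 -0.5 0 0 0 0.7 0;0.38 -0.6 0 0 0 0.85 0;0.45 -0.7 0 0 0 1 0;0.5 -0.78 0 0 0 1 0;0.5 -0.78 0 0 0 1 0;0.5 -0.78 0 0 0 1 0' | grep -E 'force:|gap'; python3 -c "
from h import *
show();plan([.5305,.3560,.153],-2.76)"
```

```text
force: [0.4, -0.7, -3.0]
finger_gap: 0.0422
grasp_force: 30.0
t 24.97 tip [0.5322 0.3542 0.25  ] f [ 0.4 -0.7 -3. ] gap 0.042 gf 29.982114635640755 j [-1.43  0.46  1.11  1.47 -0.41  1.46 -1.47]
t 24.97 shift [-0.003 -0.009  0.388] turn [0.002 0.    0.085] rows>= 3
```

```bash
python3 -m inch '0 -0.01 0.08 0 0 0.08 0;0 -0.01 0.18 0 0 0.08 0;0 -0.01 0.28 0 0 0.08 0;0 -0.01 0.34 0 0 0.08 0;0 -0.01 0.37 0 0 0.08 0;0 -0.01 0.38 0 0 0.08 0;0 -0.01 0.38 0 0 0.08 0' | grep -E 'force:|pos'; python3 -m inch '0 0 0.005 0 0 0 0;0 0 0.01 0 0 0 0;0 0 0.012 0 0 0 0;0 0 0.012 0 0 0 0'| grep -E 'force:|pos'
```

```text
tcp_pos: [0.5321, 0.3547, 0.3377]
force: [-0.3, 0.8, -2.8]
grasp_force: 30.0
tcp_pos: [0.5317, 0.3555, 0.3349]
force: [-0.0, -0.3, -3.7]
grasp_force: 30.0
```

```bash
python3 -m inch '0 0 0.004 0 0 0 0;0 0 0.008 0 0 0 0;0 0 0.008 0 0 0 0'| grep -E 'force:|pos';python3 -m inch '0 0 0.004 0 0 0 0;0 0 0.006 0 0 0 0;0 0 0.006 0 0 0 0'| grep -E 'force:|pos'
```

```text
tcp_pos: [0.5315, 0.3555, 0.3324]
force: [-0.1, -1.4, -3.0]
grasp_force: 30.0
tcp_pos: [0.5318, 0.3553, 0.3323]
force: [-2.9, -0.8, 5.2]
grasp_force: 30.0
```

Contact, with the weight off the gripper: the force went from -3 to +5 N. I release and check before rising.

```bash
python3 -m inch '0 0 0 0 0 0 0.55;0 0 0 0 0 0 0.6;0 0 0 0 0 0 0.7;0 0 0 0 0 0 0.85;0 0 0 0 0 0 1;0 0 0 0 0 0 1;0 0 0 0 0 0 1;0 0 0 0 0 0 1' | grep -E 'force:|gap'; python3 -m inch '0 0 -0.05 0 0 0 1;0 0 -0.15 0 0 0 1;0 0 -0.3 0 0 0 1;0 0 -0.45 0 0 0 1;0 0 -0.6 0 0 0 1;0 0 -0.7 0 0 0 1;0 0 -0.7 0 0 0 1;0 0 -0.7 0 0 0 1' | grep -E 'force:|pos'; python3 - <<'E'
from h import *
st=sense();show()
for n in("wrist","side","top"):
    im=read_camera(n)
    if n=="side": cv2.imwrite('pics/s5.png',cv2.resize(im[90:310,140:360],None,fx=2.7,fy=2.7,interpolation=cv2.INTER_CUBIC))
    a=near(n,"scanner",[.53,.355,.12],st)
    if a:print(n,a[0].sum(),[np.round(x,4) for x in fit(M['scanner'],[.53,.355,-2.75],.01,[a])])
    c=near(n,"carton",[.64,-.237,.05],st)
    if c:print(n,'carton',[np.round(x,4) for x in fit(M['carton'],[.64,-.237,-.146],.012,[c])])
E
```

```text
force: [0.1, -0.2, 0.8]
finger_gap: 0.083
grasp_force: 0.0
tcp_pos: [0.532, 0.3548, 0.5082]
force: [-0.4, 0.8, -0.4]
grasp_force: 0.0
t 27.72 tip [0.5325 0.3553 0.3262] f [-0.4  0.8 -0.4] gap 0.087 gf 0.0 j [-1.42  0.44  1.13  1.34 -0.39  1.6  -1.53]
wrist 3528.0 [array([ 0.5294,  0.3548, -2.7586]), np.float64(0.0338)]
side 972.0 [array([ 0.5317,  0.3566, -2.7845]), np.float64(0.119)]
side carton [array([ 0.6445, -0.238 , -0.1207]), np.float64(0.0405)]
top 457.0 [array([ 0.528 ,  0.3557, -2.6673]), np.float64(0.2159)]
top carton [array([ 0.6365, -0.2365, -0.1404]), np.float64(0.0307)]
```

View pics/s5.png

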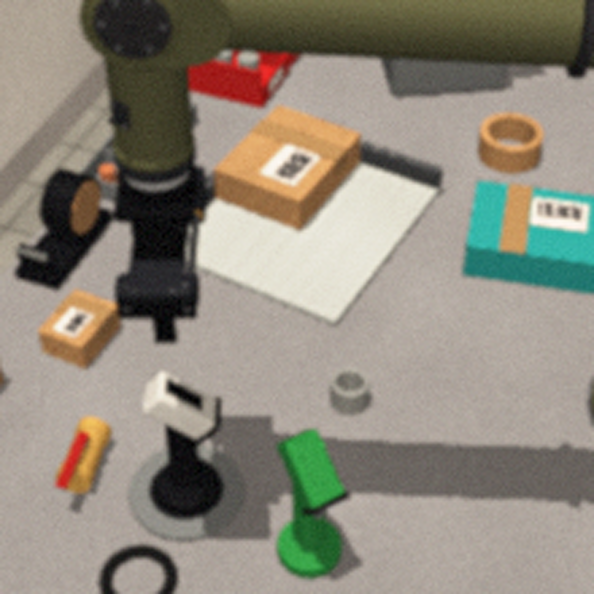

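The scanner stands upright in the middle of its pad at ~(185,490). The carton is in the corner, the bystanders have not moved, and the gripper is clear of everything. I hand the job in.

```bash
python3 -c "
from bench import *
print(job_done())"
```

```text
the job is handed in; nothing more can be done
None
```

I handed the job in at about 28 s: the carton is in the fence corner to within my roughly 2 mm camera check, the label was scanned from about 17 cm for over 2 s, and the scanner is upright on its pad; the simulator returned no verdict.

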